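Unlock the disinfection box and hold its lid half open

ROBOT

A 6-joint arm with a two-finger parallel gripper is mounted at the origin on the work surface. World frame = base frame: x ahead of the robot, y to its left, z up, the work surface at z = 0. Lengths are in m, angles in rad, forces in N, time in s.
With the tool pointing down it reaches from about 0.35 to 0.775 m from the base axis. Payload 5.5 kg.
Tool frame: the origin (TCP) lies at the very end of the fingers, on their centre line; the grasp point (between the pads) lies hold_point_z behind it (hold_point_z is the distance from the TCP to the grasp point, in m); x points along the fingers, y is the direction in which the jaws open and shut, and the axes are right-handed (so a half turn about x gives the same grasp; the last joint's range is limited). The gripper opens to 85 mm and grips with 20 to 120 N. Pads are 22 mm wide; open, the fingers measure 114 mm over their backs; the gripper's body (76 mm by 85 mm) begins 54 mm behind the grasp point. The pads swing forward as they close: fully open they stand 13 mm farther back than shut.
Start: joints at [-0.14, 0.313, 0.046, 1.304, 0, 1.431], TCP at [0.575, -0, 0.231] pointing down, gripper open.
Joint ranges: [-2.76, 2.76], [-0.86, 1.69], [-1.03, 1.26], [-2.2, 2.34], [-1.47, 1.5], [-3.14, 3.14]. Speed limits (rad/s): [2.57, 2.57, 3.14, 3.14, 3.14, 3.14].

INTERFACE

Orientations are given as a unit quaternion [w, x, y, z].
In Python, from workcell import * gives the robot as it stands. The module is installed in compiled form; this text tells all that it offers.
- The arm moves only by the tool step_arm, never from a script. Its argument "targets" is a list of rows, each a list of 3 entries, a list of its own where there are three numbers: the turn, a rotation vector about the tool's x, y, z in degrees, then the shift along the tool's x, y, z in cm, then the finger opening in cm, from 0 to 8.54. A call has exactly 10 rows; each row shifts and turns the commanded pose from where the row before left it, along the tool's axes as they then stand; what a row does not reach is not made up. A row lasts 1/10 s, in which the tool goes at most 50 mm and 8.59 degrees, less where a joint would pass 70% of its speed; a pose out of reach is approached as far as the arm can. A call with a gripper value outside its range is refused whole. The fingers move at their own pace and stop on an object; "force" is the grip in N (left out, the last holds). Time passes only in rows, so rows that do not move let the fingers close, or fill a call up. It gives the time, the measured TCP pose, the force and the opening at its end, in the units of the state.
- get_state(): the state, without advancing time (a new reading comes with each control period).
- read_camera(name): name is "scene" or "side" or "wrist"; returns the picture (480x640x3 uint8, red, green, blue); there is no depth.
- camera_model(name): a dict with "fx", "fy", "cx", "cy" (pixels), "dist_coeffs" ([k1, k2, p1, p2, k3] as OpenCV has them; the pictures are not rectified), "xyz" and "rotation" of the camera in the world; the wrist camera has in their place "T_tool_cam" (4x4, takes a point from camera to tool coordinates, whose origin is the TCP and whose axes are the tool frame's). Camera axes: x right, y down, z forward; pixel columns grow to the right and rows downward; lengths in m; the calibration is good to about 2 mm. A picture is of the moment at which its call begins: read the wrist's pose just before it. camera_model takes no time and is no camera call.
- hand_in(): hands the job in, once; it reports no verdict.
Trained networks look in the newest picture that a camera, given by its name, has taken for a name from the list of things; names that differ only in an ending like _2 or _b are one class to them, and where a whole thing is asked for, a point or a joint stands for the part that bears it (a point fixed in the world has none). Each returns a list of dicts, best first, with "p" (0 to 1); they miss things now and then, are a little off and sometimes report something else, mostly with a low value. They report only what shows in the picture. A call takes as long as a camera call.
- find_in(camera, label): "extent" ([left, top, width, height] in pixels, round what is visible of it).
- silhouettes(camera, label): "mask" (480x640 bool, what is visible of it) and "extent" ([left, top, width, height] in pixels, round what is visible of it).
The state is a dict: "clock": time; "joint_pos": joint angles; "qvel": joint speeds; "tau": joint torques, N m; "tcp_pos": TCP position; "orientation": TCP orientation; "wrist_force": force on the tool from outside, world axes, zero at the start; "ft_torque": the same for the moment, N m; "finger_gap": finger opening in m.
Only numpy, scipy, OpenCV 4.12 (cv2) and the standard library are available. Lean on these libraries where they do the work, as an engineer would, in place of code of your own. Each camera call takes 0.05 s, during which the arm holds its last target.

TASK

On the registration desk stands a small UV disinfection box for telephone handsets. Slide the lid lock on its side console all the way to the end stop at the hinge side, then lift the lid by its bar handle to 45 degrees and keep holding it there with the gripper, so that a colleague can take out the handset: the program finishes while still holding the lid, which would fall shut if let go. Leave the handset and the other things on the desk where they are.

Things in the scene. Friction and masses are not known exactly. Their poses are not given: they have to be found in the camera images.
- uvbox: UV disinfection box, fixed to the desk: white open tub 200 (x) x 260 (y) x 100 mm high with a grey console block along its -y side (200 x 85 x 90 mm high, y from -130 to -215 mm). Origin: centre of the tub's underside, on the desk. Own +x points to the hinge side (away from the robot, give or take the yaw, up to 0.35 rad either way), own z up.
- lid (a joint): angle of the lid, rad: 0 shut and level, grows as its front edge (-x side) swings up and over towards the hinge; 0.785 is 45 degrees; stop at 1.3. Turns about the box's y axis through point lid_hinge. The lid weighs 0.3 to 0.55 kg and falls shut by itself from any angle; while the lock's bolt covers its lug it can rise only about 0.01 rad.
- lid_hinge (a point): point on the lid's hinge line, mid-width, at the lid's underside, 100 mm along +x and 100.5 mm above the box's origin. The lid (white frame with an amber window, 200 x 260 x 12 mm) reaches from here to -x.
- lid_handle (a point): middle of the lid's handle: a round steel bar 10 mm thick and 100 mm long (80 mm clear between its two end posts), parallel to the box's y axis. With the lid shut its centre line is 182 mm along -x and 47 mm above lid_hinge, which is 35 mm above the lid's top face and 18 mm in from the lid's front edge. The point moves with the lid; the round bar may turn between the fingers.
- lock (a joint): position of the lid lock, m: 0 fully locked (front end), grows as the grip slides along the box's +x (towards the hinge side); end stop at 0.070, the lid is free from about 0.022. Starts between 0 and 0.010. Friction about 2.5 N; it stays where it is left.
- lock_top (a point): centre of the top of the lock's black upright grip (24 mm along x, 20 mm along y, 55 mm high, standing on the console, top 145.5 mm above the desk). 180 mm along -y from the box's middle; with joint lock at 0 it is 75 mm along -x. A flat steel bolt (18 mm wide, from 17 to 25 mm above the console) runs from it along +y over a small lug on the lid's side edge.
- handset: black telephone handset, 50 x 186 x 27 mm, lying loose in the tub under the lid, long along the box's y; origin at the centre of its underside, 8 mm above the desk. To be left alone.
- spray: white trigger spray bottle, 84 mm across, 216 mm high, standing on the desk on the console's side of the box; origin at the centre of its underside. To be left alone.
- wipes: white round wipes tub with a grey cap, 90 mm across, 130 mm high, standing beside the box on its +y side; origin at the centre of its underside. To be left alone.
- pencup: grey pen cup with three pens, 76 mm across, 90 mm high (pens to 140 mm), on the +y side of the box, nearer the hinge; origin at the centre of its underside. To be left alone.

How it is judged:
On the way, in this order (a step that is already met when the one before it is completed fails the run):
1. the lock is slid to its end stop, the lid still shut (value of joint lock above 0.064 m and value of joint lid below 0.08 rad), for 0.2 s.
2. the lid is raised to about 45 degrees and held by the gripper (value of joint lid between 0.663 and 0.908 rad and contact force between the fingers and lid above 0.5 N), for 0.3 s.
At the end, for the whole second after the job is handed in: The program has ended with the gripper still holding the lid at 45 degrees, within 7 degrees, and still (under 0.1 rad/s): the fingers press on the lid with more than 0.5 N and neither the handset nor another thing touches it; the lock is within 6 mm of its end stop (all of step 2 and velocity of joint lid between -0.1 and 0.1 rad/s and value of joint lock above 0.064 m and contact force between lid and spray below 0.1 N and contact force between lid and wipes below 0.1 N and contact force between lid and pencup below 0.1 N and contact force between lid and handset below 0.1 N); the arm keeps its last pose, push and grip.
It fails at once if the spray bottle is pushed more than 25 mm or tipped over (distance of spray from where it was at the start of the episode above 0.025 m or angle between spray's own z axis and vertical above 0.5 rad).
It fails at once if the wipes tub is pushed more than 25 mm or tipped over (distance of wipes from where it was at the start of the episode above 0.025 m or angle between wipes's own z axis and vertical above 0.5 rad).
It fails at once if the pen cup is pushed more than 25 mm or tipped over (distance of pencup from where it was at the start of the episode above 0.025 m or angle between pencup's own z axis and vertical above 0.5 rad).
It fails at once if the handset is pushed more than 25 mm or tipped over (distance of handset from where it was at the start of the episode above 0.025 m or angle between handset's own z axis and vertical above 0.5 rad).
It also fails if it takes over 48 s, if anything falls off the work surface, if the arm or the gripper's body presses on something with over 40 N, if the wrist force passes 120 N, or if a joint passes its speed limit or range.

## Working session

There is one attempt and no reset: what is moved stays moved. The work goes in short steps, Python scripts to look and compute and a tool call to move; the robot and the scene stay as the last step left them, time stands still between calls to the robot, and variables do not carry over. Pictures are saved under pics/ and viewed, and the job is handed in when it is done.

Besides the shell and the picture viewer there is one more tool, called after "Emit:" by a JSON object that holds its "method" and its "body", one argument or row to a line. step_arm: Moves the arm, as the interface text tells. Its arguments: {"type":"object","properties":{"targets":{"type":"array","items":{"type":"array"}},"force":{"type":"number"}},"required":["targets"]}

```bash
mkdir -p pics; python3 - <<'E'
from workcell import *
import cv2,numpy as np
np.set_printoptions(precision=4,suppress=True)
print(get_state())
for n in ["scene","side","wrist"]:
    im=read_camera(n); cv2.imwrite(f"pics/{n}0.png",im[:,:,::-1]); print(n,camera_model(n))
    for l in ["uvbox","lid","lock","lock_top","lid_handle"]:
        print(n,l,[(round(d["p"],2),d["extent"]) for d in find_in(n,l)][:3])
E
```

```text
{'clock': 0.0, 'joint_pos': array([-0.1396,  0.314 ,  0.045 ,  1.3036, -0.    ,  1.4312]), 'qvel': array([ 0.0009, -0.0023,  0.0011,  0.0011, -0.0002,  0.001 ]), 'tau': array([ -0.0029, -48.0629,  29.8531,   0.0195,  -0.0004,  -0.    ]), 'tcp_pos': array([0.5745, 0.0001, 0.2304]), 'orientation': array([ 0.4995,  0.4996,  0.5005, -0.5004]), 'wrist_force': array([-0.482 , -0.3196, -0.0353]), 'ft_torque': array([ 0.01  , -0.032 ,  0.0014]), 'finger_gap': 0.08523730234370688}
scene {'fx': 466.17162790124365, 'fy': 466.17162790124365, 'cx': 319.0788175777766, 'cy': 241.7044236348787, 'dist_coeffs': array([-0.0963,  0.    ,  0.    ,  0.    ,  0.    ]), 'xyz': array([0.9871, 0.7455, 0.6395]), 'rotation': array([-0.1287,  0.208 ,  0.8485, -0.4694])}
scene uvbox [(0.71, [226.3, 186.0, 125.5, 132.7]), (0.65, [233.9, 206.8, 117.5, 74.9])]
scene lid [(0.61, [232.5, 204.2, 120.0, 77.3])]
scene lock [(0.56, [292.5, 183.4, 11.4, 22.3])]
scene lock_top [(0.73, [288.9, 182.0, 15.6, 22.7])]
scene lid_handle [(0.79, [234.0, 207.3, 116.0, 78.6])]
side {'fx': 605.5606780585287, 'fy': 605.5606780585287, '
[... 418 characters left out ...]
d_handle [(0.61, [292.5, 188.5, 125.3, 95.9])]
wrist {'fx': 364.9433788788284, 'fy': 364.9433788788284, 'cx': 322.52396609478984, 'cy': 236.9653889655197, 'dist_coeffs': array([0.0056, 0.    , 0.    , 0.    , 0.    ]), 'T_tool_cam': array([[ 0.0005, -0.3093,  0.951 , -0.1416],
       [ 1.    , -0.0004, -0.0006, -0.0007],
       [ 0.0005,  0.951 ,  0.3093, -0.0801],
       [ 0.    ,  0.    ,  0.    ,  1.    ]])}
wrist uvbox [(0.79, [241.0, 90.4, 335.7, 353.4]), (0.26, [265.1, 407.9, 21.1, 13.0])]
wrist lid [(0.6, [245.4, 91.1, 328.6, 340.8])]
wrist lock [(0.74, [266.9, 410.2, 18.6, 9.3])]
wrist lock_top [(0.7, [262.8, 405.2, 23.7, 15.7])]
wrist lid_handle [(0.87, [247.9, 90.1, 322.3, 336.8])]
```

View pics/scene0.png

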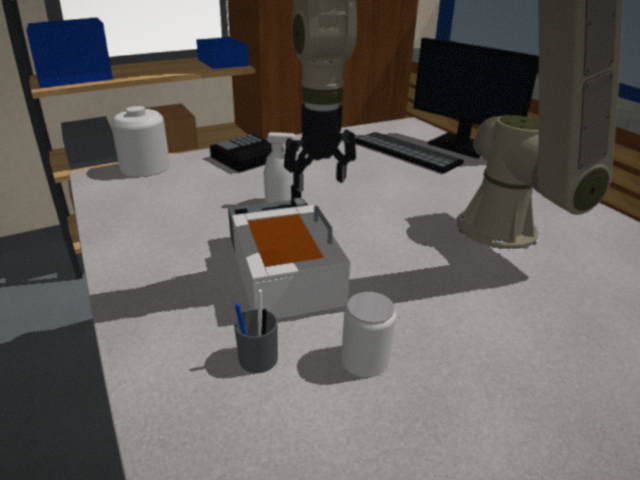

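View pics/side0.png

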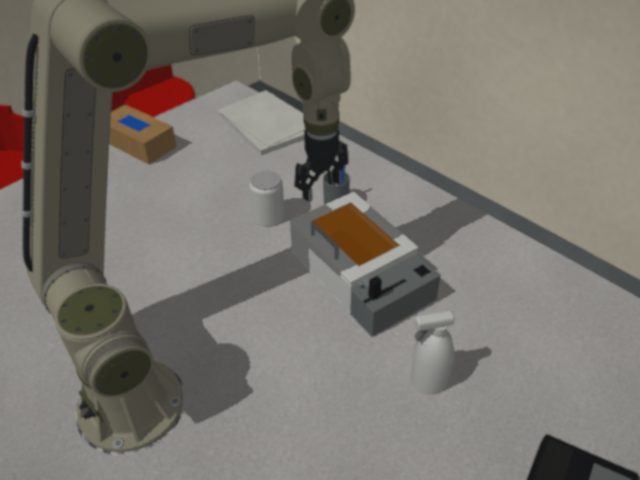

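View pics/wrist0.png

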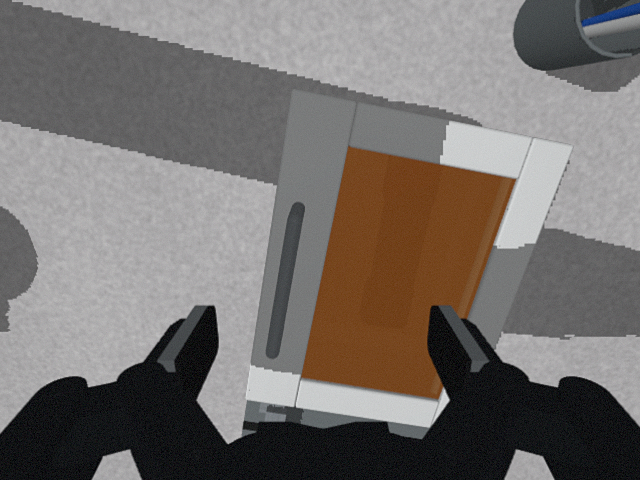

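```bash
python3 - <<'E'
import cv2,numpy as np
w=cv2.imread("pics/wrist0.png"); s=cv2.imread("pics/side0.png")
a=cv2.resize(w[340:440,220:340],None,fx=5,fy=5,interpolation=2)
cv2.imwrite("pics/z1.png",a[:500,:600])
b=cv2.resize(s[185:335,285:445],None,fx=4,fy=4,interpolation=2);cv2.imwrite("pics/z2.png",b)
E
```

```text
(no output)
```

View pics/z1.png

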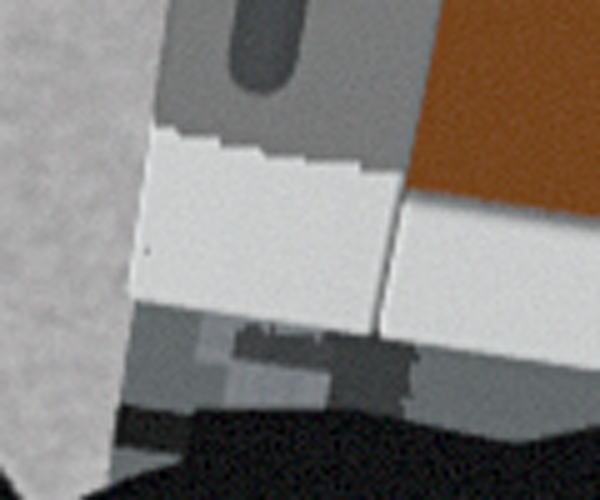

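View pics/z2.png

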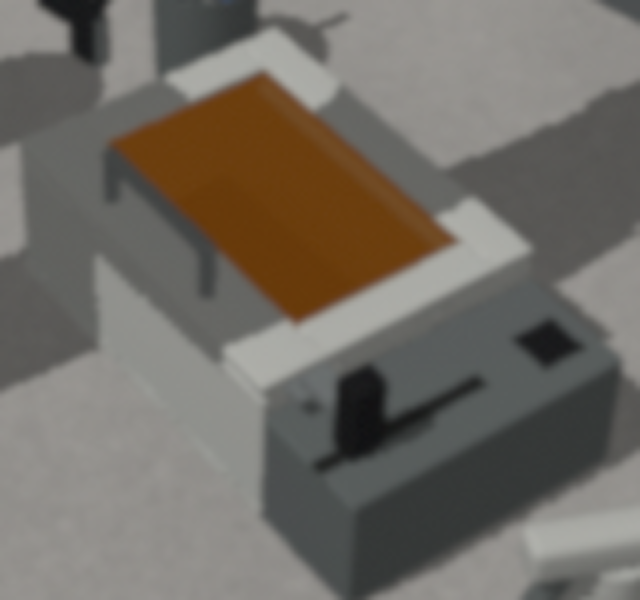

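```bash
cat > h.py <<'E'
from workcell import *
import cv2,numpy as np
from scipy.spatial.transform import Rotation as R
from scipy.optimize import least_squares
np.set_printoptions(precision=4,suppress=True)
def q2R(q): return R.from_quat([q[1],q[2],q[3],q[0]]).as_matrix()
def cam(name,st=None):
    m=camera_model(name); K=np.array([[m["fx"],0,m["cx"]],[0,m["fy"],m["cy"]],[0,0,1]])
    if name=="wrist":
        T=np.eye(4);T[:3,:3]=q2R(st["orientation"]);T[:3,3]=st["tcp_pos"];T=T@m["T_tool_cam"]
    else:
        T=np.eye(4);T[:3,:3]=q2R(m["rotation"]);T[:3,3]=m["xyz"]
    return K,m["dist_coeffs"],T
def proj(c,P):
    K,d,T=c; Ti=np.linalg.inv(T)
    return cv2.projectPoints(np.atleast_2d(P).astype(float),cv2.Rodrigues(Ti[:3,:3])[0],Ti[:3,3],K,d)[0][:,0]
def onz(c,uv,z):
    K,d,T=c; n=cv2.undistortPoints(np.array([[uv]],float),K,d)[0,0]
    r=T[:3,:3]@[n[0],n[1],1]; return T[:3,3]+r*(z-T[2,3])/r[2]
def box(p,P):
    P=np.atleast_2d(P);c,s=np.cos(p[2]),np.sin(p[2])
    return np.c_[p[0]+c*P[:,0]-s*P[:,1],p[1]+s*P[:,0]+c*P[:,1],P[:,2]]
E
python3 - <<'E'
from h import *
st=get_state(); print(q2R(st["orientation"]))
W=cam("wrist",st);S=cam("side")
wf=[((-.1,.13,.1125),(293,90)),((.1,.13,.1125),(572,146)),((-.1,-.13,.1125),(246.4,400)),((-.082,.05,.1475),(298,202)),((-.082,-.05,.1475),(272.5,359))]
sf=[((-.1,-.13,.1125),(350.5,282)),((.1,-.13,.1125),(417.5,247)),((.1,.13,.1125),(353.75,192)),((-.1,.13,.1125),(290.5,222)),((-.1,-.215,.09),(372.5,312.5)),((.1,-.215,.09),(438.75,274.5))]
def f(p,which):
    r=[]
    for k,c,F in (("w",W,wf),("s",S,sf)):
        if k in which:
            r.append((proj(c,box(p,[a for a,_ in F]))-np.array([b for _,b in F])).ravel())
    return np.concatenate(r)
for wh in ("w","s","ws"):
    o=least_squares(f,[.6,0,0],args=(wh,)); print(wh,o.x,o.fun.round(1))
p=o.x
g=onz(S,(375.5,278),.1455); print("grip",g)
c,s=np.cos(p[2]),np.sin(p[2]); d=g[:2]-p[:2]; print("grip box",c*d[0]+s*d[1],-s*d[0]+c*d[1])
print("hinge,handle",box(p,[[.1,0,.1005],[-.082,0,.1475]]))
for n in ["spray","wipes","pencup"]:
  for cn,cc in (("side",S),("scene",cam("scene"))):
    D=find_in(cn,n)
    if D: 
        e=D[0]["extent"];print(n,cn,D[0]["p"],e,onz(cc,(e[0]+e[2]/2,e[1]+e[3]*.9),0))
E
```

```text
[[ 0.0002  1.      0.    ]
 [-0.      0.     -1.    ]
 [-1.      0.0002  0.    ]]
w [ 0.6279 -0.0455 -0.1901] [-0.8 -5.1  5.9 -2.5 -2.6 -0.6 -2.7 16.7 -0.2 -8.9]
s [ 0.6261 -0.0495 -0.1884] [-0.6  0.4  0.5  0.3 -0.4 -0.4 -1.9 -2.1  0.1  0.3  2.2  0.5]
ws [ 0.6279 -0.0458 -0.1903] [-0.7 -4.6  5.8 -2.  -2.7 -0.3 -2.7 17.2 -0.2 -8.5 -1.4 -0.9 -0.3 -0.7
 -0.9 -1.3 -2.3 -3.1 -0.8 -1.   1.3 -0.6]
grip [ 0.5289 -0.2102  0.1455]
grip box -0.06605398364157264 -0.18009141093244413
hinge,handle [[ 0.7261 -0.0647  0.1005]
 [ 0.5474 -0.0303  0.1475]]
spray side 0.88 [409.0, 308.7, 47.0, 86.9] [ 0.4822 -0.424   0.    ]
spray scene 0.82 [264.0, 130.0, 31.0, 73.5] [ 0.4676 -0.4463  0.    ]
wipes side 0.91 [249.7, 169.4, 35.9, 58.4] [0.5901 0.2325 0.    ]
wipes scene 0.75 [343.2, 295.7, 55.6, 83.6] [0.611  0.2774 0.    ]
pencup side 0.71 [324.0, 170.0, 24.3, 31.2] [0.7985 0.1703 0.    ]
pencup scene 0.8 [232.3, 286.5, 45.7, 83.3] [0.7893 0.1604 0.    ]
```

```bash
python3 - <<'E'
from h import *
st=get_state()
p=np.array([.6265,-.0485,-.189])
pts=[(-.1,.13,.1125),(.1,.13,.1125),(.1,-.13,.1125),(-.1,-.13,.1125),(-.082,.05,.1475),(-.082,-.05,.1475),(-.082,.045,.1125),(-.082,-.045,.1125),(-.1,.13,0),(-.1,-.215,.09),(-.067,-.18,.1455)]
o=[]
for n in ("wrist","side","scene"):
    im=cv2.imread(f"pics/{n}0.png"); uv=proj(cam(n,st),box(p,pts))
    print(n,uv.round(0).tolist())
    c={"wrist":(230,80,350,360,1),"side":(285,185,160,150,4),"scene":(220,175,140,150,4)}[n]
    k=2 if n=="wrist" else 4
    if n=="wrist": c=(230,80,360,300,2)
    x,y,w,h,_=c; z=cv2.resize(im[y:y+h,x:x+w],None,fx=k,fy=k,interpolation=2)
    for u in uv: cv2.drawMarker(z,(int((u[0]-x)*k),int((u[1]-y)*k)),(0,255,0),0,9,1)
    cv2.imwrite(f"pics/o_{n}.png",z)
E
```

```text
wrist [[290.0, 90.0], [575.0, 148.0], [461.0, 436.0], [243.0, 402.0], [293.0, 223.0], [271.0, 354.0], [296.0, 217.0], [277.0, 322.0], [300.0, 99.0], [237.0, 453.0], [266.0, 485.0]]
side [[288.0, 220.0], [353.0, 191.0], [418.0, 247.0], [350.0, 282.0], [312.0, 224.0], [336.0, 247.0], [313.0, 236.0], [335.0, 257.0], [291.0, 252.0], [372.0, 312.0], [376.0, 279.0]]
scene [[351.0, 262.0], [252.0, 278.0], [232.0, 215.0], [313.0, 205.0], [330.0, 229.0], [316.0, 208.0], [329.0, 242.0], [316.0, 222.0], [347.0, 305.0], [304.0, 198.0], [295.0, 186.0]]
```

View pics/o_wrist.png

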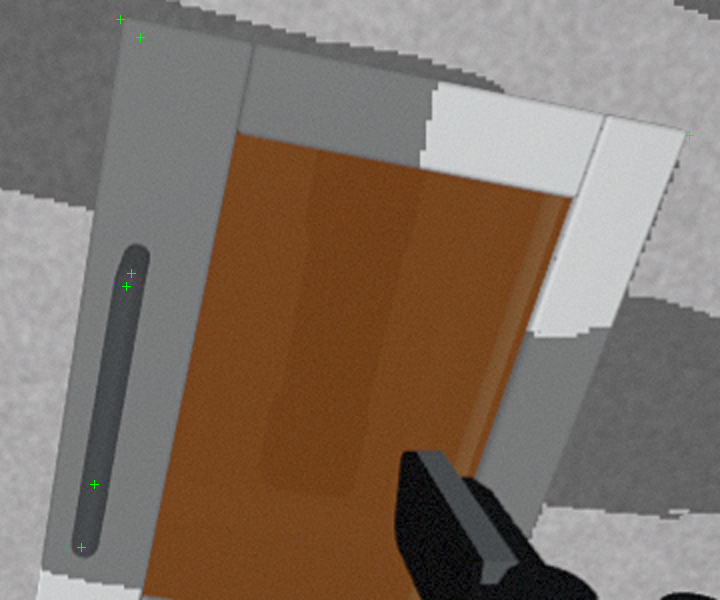

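View pics/o_side.png

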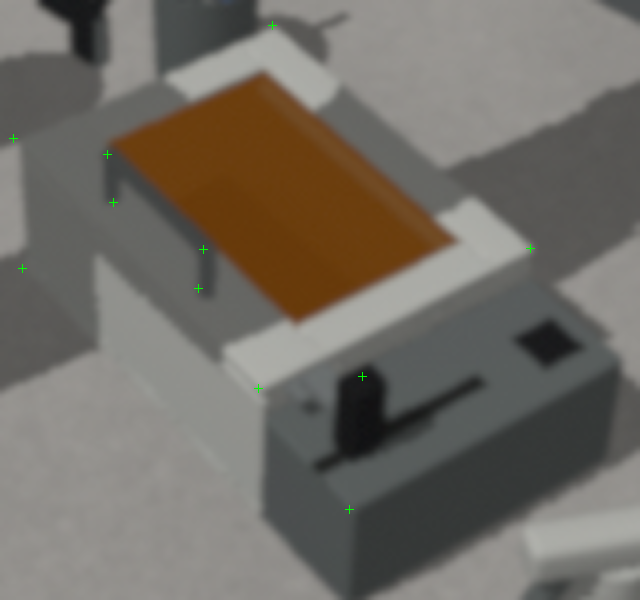

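View pics/o_scene.png

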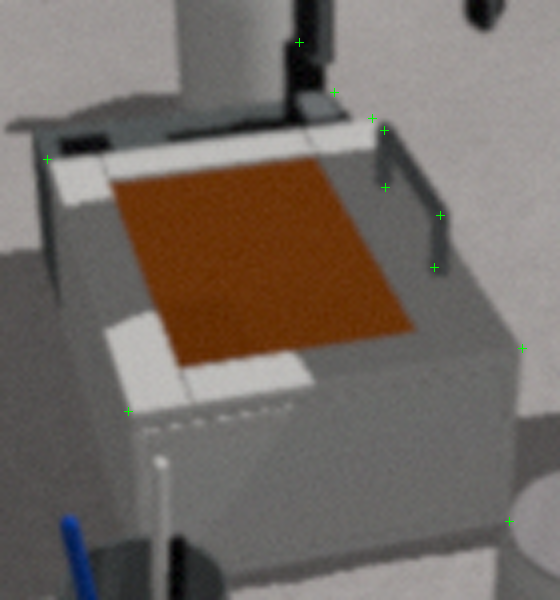

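```bash
python3 - <<'E'
from h import *
import workcell
print([x for x in dir(workcell) if not x.startswith('_')])
try: print(hold_point_z)
except Exception as e: print(e)
p=np.array([.628,-.047,-.19])
t=box(p,[[-.115,-.18,.112]])[0]; st=get_state()
d=t-st["tcp_pos"]; Rt=R.from_euler('z',p[2]).as_matrix()@q2R(st["orientation"])
print(t,d,Rt.T@d, st["clock"])
E
```

```text
['MotionError', 'camera_model', 'find_in', 'get_state', 'hand_in', 'hold_point_z', 'read_camera', 'silhouettes']
0.0187
[ 0.4811 -0.202   0.112 ] [-0.094  -0.202  -0.1193] [ 0.1193 -0.0541  0.2161] 1.2
```

Emit:
{"method": "step_arm", "body": {
  "targets": [
    [[5.4, 0, 0], [0, 0, 0], 0],
    [[5.5, 0, 0], [0, 0, 0], 0],
    [[0, 0, 0], [0, -0.7, 3], 0],
    [[0, 0, 0], [0, -0.7, 3], 0],
    [[0, 0, 0], [0, -0.8, 3], 0],
    [[0, 0, 0], [0, -0.8, 3], 0],
    [[0, 0, 0], [0, -0.8, 3], 0],
    [[0, 0, 0], [0, -0.8, 3.6], 0],
    [[0, 0, 0], [0, -0.8, 3], 0],
    [[0, 0, 0], [2, 0, 0], 0]
  ],
  "force": 40
}}

```text
clock: 2.2
tcp_pos: [0.4815, -0.2059, 0.2136]
orientation: [0.451, 0.547, 0.447, -0.546]
wrist_force: [0.8, 0.0, -0.1]
finger_gap: -0.0002
```

```bash
python3 - <<'E'
from h import *
st=get_state();print(st["tcp_pos"],st["finger_gap"],st["wrist_force"],st["clock"])
im=read_camera("wrist"); cv2.imwrite("pics/w1.png",im[:,:,::-1])
im=read_camera("side"); cv2.imwrite("pics/s1.png",cv2.resize(im[150:390,250:500,::-1],None,fx=2.4,fy=2.4))
print(q2R(st["orientation"]))
W=cam("wrist",st)
for l in ["lock_top","lid_handle"]:
    print([(d["p"],d["extent"]) for d in find_in("wrist",l)][:2])
p=np.array([.628,-.047,-.19])
print(proj(W,box(p,[(-.066,-.18,.1455),(-.1,-.13,.1125),(-.082,.05,.1475),(-.082,-.05,.1475),(-.1,.13,.1125),(-.1,-.215,.09)])))
E
```

```text
[ 0.4815 -0.2059  0.2136] -0.00021820798397607422 [ 0.8328  0.0026 -0.0686] 2.2
[[ 0.0043  0.9811 -0.1935]
 [-0.0039 -0.1934 -0.9811]
 [-1.      0.005   0.0029]]
[(0.69, [362.2, 167.3, 48.4, 94.1])]
[(0.64, [346.7, 0.4, 292.1, 183.5])]
[[ 401.9061  248.6475]
 [ 344.0815  159.8088]
 [ 399.9579 -283.865 ]
 [ 387.0489    2.5956]
 [ 352.646  -466.095 ]
 [ 340.9082  266.602 ]]
```

View pics/w1.png

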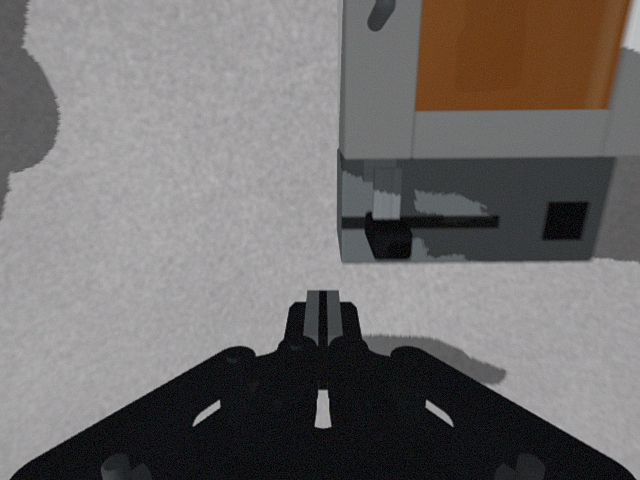

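View pics/s1.png

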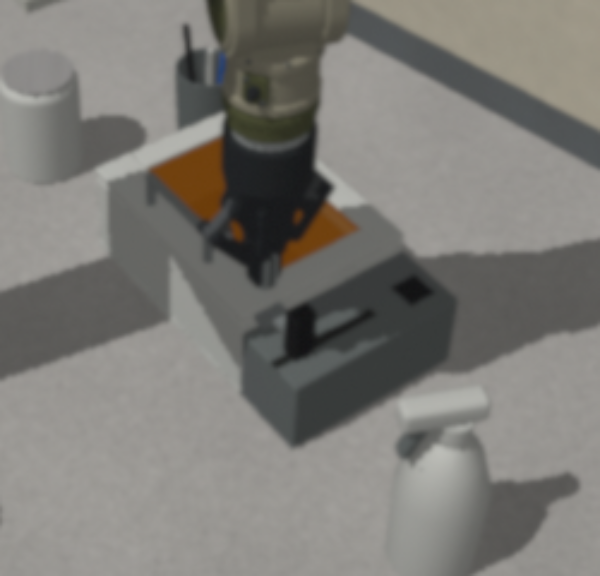

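Emit:
{"method": "step_arm", "body": {
  "targets": [
    [[0, 0, 0], [2.5, 0, 0], 0],
    [[0, 0, 0], [2.5, 0, 0], 0],
    [[0, 0, 0], [2.5, 0, 0], 0],
    [[0, 0, 0], [2.5, 0, 0], 0],
    [[0, 0, 0], [0, 0, 0], 0],
    [[0, 0, 0], [0, 1, 0], 0],
    [[0, 0, 0], [0, 1, 0], 0],
    [[0, 0, 0], [0, 1, 0], 0],
    [[0, 0, 0], [0, 1, 0], 0],
    [[0, 0, 0], [0, 1, 0], 0]
  ]
}}

```text
clock: 3.4
tcp_pos: [0.5315, -0.2117, 0.112]
orientation: [0.451, 0.545, 0.45, -0.545]
wrist_force: [-2.4, 1.1, 1.7]
finger_gap: -0.0003
```

Emit:
{"method": "step_arm", "body": {
  "targets": [
    [[0, 0, 0], [0, 0.8, 0], 0],
    [[0, 0, 0], [0, 0.8, 0], 0],
    [[0, 0, 0], [0, 0.4, 0], 0],
    [[0, 0, 0], [0, 0.4, 0], 0],
    [[0, 0, 0], [0, 0.2, 0], 0],
    [[0, 0, 0], [0, 0, 0], 0],
    [[0, 0, 0], [0, 0, 0], 0],
    [[0, 0, 0], [0, 0, 0], 0],
    [[0, 0, 0], [0, 0, 0], 0],
    [[0, 0, 0], [0, 0, 0], 0]
  ]
}}

```text
clock: 4.4
tcp_pos: [0.5559, -0.2163, 0.1114]
orientation: [0.45, 0.545, 0.45, -0.545]
wrist_force: [0.1, -0.2, -0.2]
finger_gap: -0.0003
```

```bash
python3 - <<'E'
from h import *
st=get_state();print(st["tcp_pos"],st["finger_gap"],st["wrist_force"],st["clock"])
d=st["tcp_pos"][:2]-[.628,-.047];c,s=np.cos(.19),-np.sin(.19);print(c*d[0]+s*d[1],-s*d[0]+c*d[1])
im=read_camera("wrist"); cv2.imwrite("pics/w2.png",im[:,:,::-1])
im=read_camera("side"); cv2.imwrite("pics/s2.png",cv2.resize(im[150:390,250:500,::-1],None,fx=2.4,fy=2.4))
E
```

```text
[ 0.5559 -0.2163  0.1114] -0.00028760030797217467 [ 0.1268 -0.1624 -0.1997] 4.4
-0.03880669901505221 -0.17986817515452677
```

View pics/w2.png

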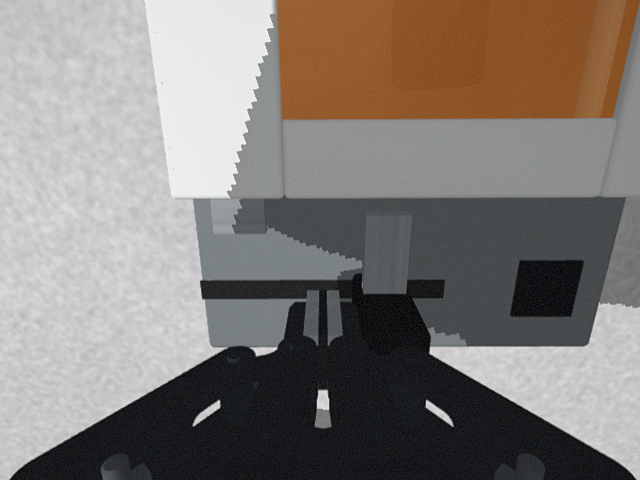

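View pics/s2.png

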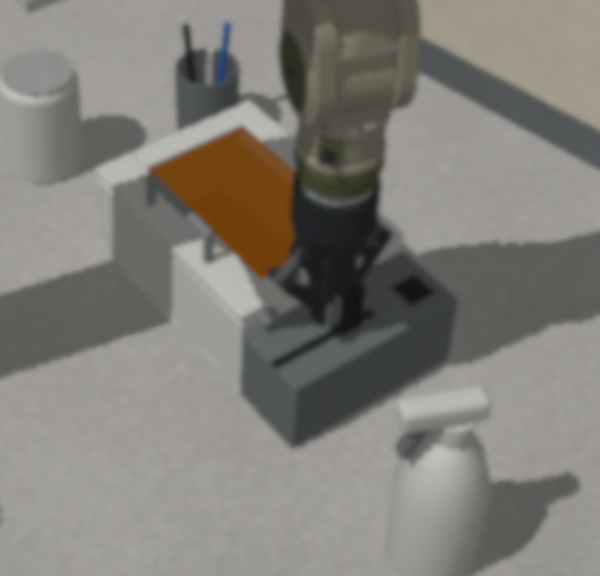

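Emit:
{"method": "step_arm", "body": {
  "targets": [
    [[0, 0, 0], [0, 0.2, 0], 0],
    [[0, 0, 0], [0, 0.2, 0], 0],
    [[0, 0, 0], [0, 0.2, 0], 0],
    [[0, 0, 0], [0, 0.1, 0], 0],
    [[0, 0, 0], [0, 0.1, 0], 0],
    [[0, 0, 0], [0, 0.1, 0], 0],
    [[0, 0, 0], [0, 0, 0], 0],
    [[0, 0, 0], [0, 0, 0], 0],
    [[0, 0, 0], [0, 0, 0], 0],
    [[0, 0, 0], [0, 0, 0], 0]
  ]
}}

```text
clock: 5.5
tcp_pos: [0.5647, -0.218, 0.1113]
orientation: [0.45, 0.545, 0.45, -0.545]
wrist_force: [-2.1, 0.6, 1.9]
finger_gap: -0.0
```

Emit:
{"method": "step_arm", "body": {
  "targets": [
    [[0, 0, 0], [0, 0.1, 0], 0],
    [[0, 0, 0], [0, 0.1, 0], 0],
    [[0, 0, 0], [0, 0.1, 0], 0],
    [[0, 0, 0], [0, 0.1, 0], 0],
    [[0, 0, 0], [0, 0, 0], 0],
    [[0, 0, 0], [0, 0, 0], 0],
    [[0, 0, 0], [0, 0, 0], 0],
    [[0, 0, 0], [0, 0, 0], 0],
    [[0, 0, 0], [0, 0, 0], 0],
    [[0, 0, 0], [0, 0, 0], 0]
  ]
}}

```text
clock: 6.5
tcp_pos: [0.5652, -0.218, 0.1114]
orientation: [-0.448, -0.544, -0.452, 0.547]
wrist_force: [-12.1, 2.0, 10.0]
finger_gap: -0.0001
```

Emit:
{"method": "step_arm", "body": {
  "targets": [
    [[0, 0, 0], [0, -1, 0], 0],
    [[0, 0, 0], [0, -1, 0], 0],
    [[0, 0, 0], [-3.5, 0, 0], 0],
    [[0, 0, 0], [-3.5, 0, 0], 0],
    [[0, 0, 0], [-3.5, 0, 0], 0],
    [[0, 0, 0], [-1.5, -0.8, -3], 7],
    [[0, 0, 0], [0, -0.8, -3], 7],
    [[0, 0, 0], [0, -0.8, -3], 7],
    [[0, 0, 0], [0, -0.8, -3], 7],
    [[0, 0, 0], [0, 0, 0], 7]
  ]
}}

```text
clock: 7.5
tcp_pos: [0.5397, -0.0879, 0.2316]
orientation: [0.451, 0.545, 0.451, -0.544]
wrist_force: [0.2, -0.5, 0.1]
finger_gap: 0.07
```

```bash
python3 - <<'E'
from h import *
st=get_state();print(st["tcp_pos"],st["finger_gap"],st["wrist_force"],st["clock"])
p=np.array([.628,-.047,-.19])
im=read_camera("wrist"); cv2.imwrite("pics/w3.png",im[:,:,::-1])
im=read_camera("side"); cv2.imwrite("pics/s3.png",cv2.resize(im[150:390,250:500,::-1],None,fx=2.4,fy=2.4))
d=st["tcp_pos"][:2]-p[:2];c,s=np.cos(.19),-np.sin(.19);print(c*d[0]+s*d[1],-s*d[0]+c*d[1])
W=cam("wrist",st);g=box(p,[(-.082,.05,.1475),(-.082,-.05,.1475),(-.1,.13,.1125),(-.1,-.13,.1125),(-.005,-.18,.1455)])
print(proj(W,g)); print(proj(cam("side"),g[-1:]))
print([(d["p"],d["extent"]) for d in find_in("side","lock_top")][:2])
E
```

```text
[ 0.5397 -0.0879  0.2316] 0.0700445537727342 [ 0.1722 -0.5025  0.1211] 7.5
-0.07896215823180895 -0.05681906099436479
[[319.3723  68.3285]
 [319.2926 236.6974]
 [289.2494 -73.515 ]
 [297.346  317.4305]
 [419.9552 398.0008]]
[[397.7271 266.8424]]
[(0.65, [291.0, 192.7, 128.9, 93.2]), (0.58, [382.3, 264.8, 20.7, 24.1])]
```

View pics/w3.png

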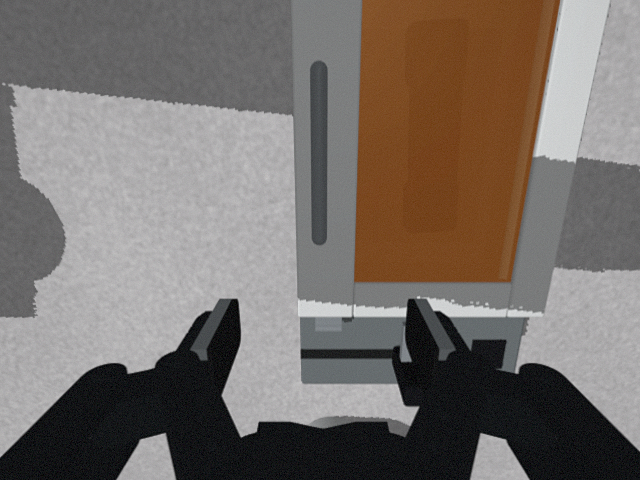

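View pics/s3.png

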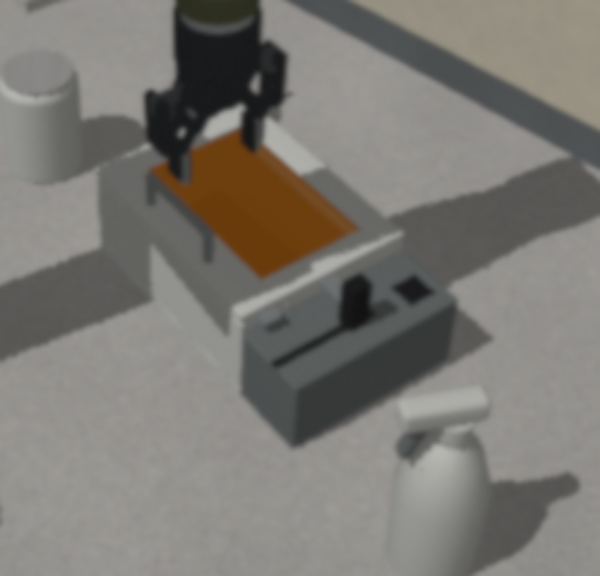

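Emit:
{"method": "step_arm", "body": {
  "targets": [
    [[0, 0, 0], [0, -0.3, -2.7], 6],
    [[0, 0, 0], [0, 0, -3], 6],
    [[0, 0, 0], [0, 0, 0], 6],
    [[0, 0, 0], [2.5, 0, 0], 6],
    [[0, 0, 0], [2.5, 0, 0], 6],
    [[0, 0, 0], [2.5, 0, 0], 6],
    [[0, 0, 0], [1.6, 0, 0], 6],
    [[0, 0, 0], [1, 0, 0], 6],
    [[0, 0, 0], [0, 0, 0], 6],
    [[0, 0, 0], [0, 0, 0], 6]
  ]
}}

```text
clock: 8.65
tcp_pos: [0.5485, -0.0353, 0.1308]
orientation: [0.45, 0.546, 0.45, -0.545]
wrist_force: [-0.1, 0.8, 0.1]
finger_gap: 0.0602
```

```bash
python3 - <<'E'
from h import *
st=get_state();print(st["tcp_pos"],st["finger_gap"],st["wrist_force"],st["clock"])
im=read_camera("wrist"); cv2.imwrite("pics/w4.png",im[:,:,::-1])
p=[.628,-.047]
d=st["tcp_pos"][:2]-p[:2];c,s=np.cos(.19),-np.sin(.19);print(c*d[0]+s*d[1],-s*d[0]+c*d[1])
E
```

```text
[ 0.5485 -0.0353  0.1308] 0.06022543463105284 [-0.0992  0.8352  0.062 ] 8.65
-0.0802808058937247 -0.0035155316354763197
```

View pics/w4.png

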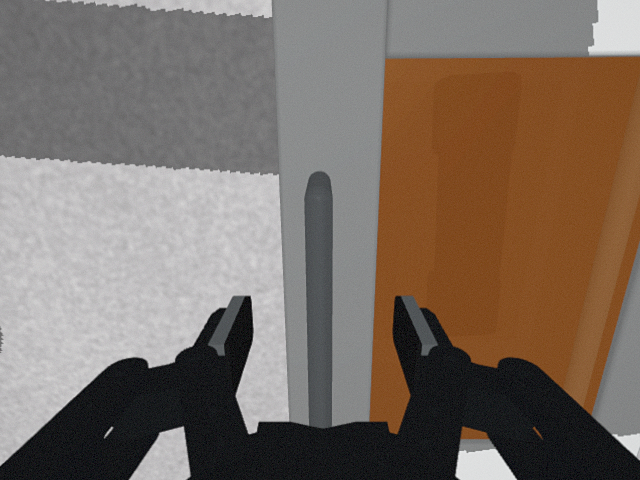

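Emit:
{"method": "step_arm", "body": {
  "targets": [
    [[0, 0, 0], [0.1, -0.1, 0], 3],
    [[0, 0, 0], [0, 0, 0], 2],
    [[0, 0, 0], [0, 0, 0], 1.5],
    [[0, 0, 0], [0, 0, 0], 0],
    [[0, 0, 0], [0, 0, 0], 0],
    [[0, 0, 0], [0, 0, 0], 0],
    [[0, 0, 0], [0, 0, 0], 0],
    [[0, 0, 0], [0, 0, 0], 0],
    [[0, 0, 0], [0, 0, 0], 0],
    [[0, 0, 0], [0, 0, 0], 0]
  ],
  "force": 40
}}

```text
clock: 9.7
tcp_pos: [0.5473, -0.0343, 0.1298]
orientation: [0.451, 0.545, 0.45, -0.545]
wrist_force: [-0.8, 0.4, 5.3]
finger_gap: 0.0084
```

Emit:
{"method": "step_arm", "body": {
  "targets": [
    [[0, 0, 0], [-0.8, 0.22, 0], 0],
    [[0, 0, 0], [-0.77, 0.26, 0], 0],
    [[0, 0, 0], [-0.77, 0.29, 0], 0],
    [[0, 0, 0], [-0.75, 0.32, 0], 0],
    [[0, 0, 0], [-0.74, 0.36, 0], 0],
    [[0, 0, 0], [-0.72, 0.39, 0], 0],
    [[0, 0, 0], [-0.71, 0.42, 0], 0],
    [[0, 0, 0], [-0.68, 0.45, 0], 0],
    [[0, 0, 0], [0, 0, 0], 0],
    [[0, 0, 0], [0, 0, 0], 0]
  ]
}}

```text
clock: 10.7
tcp_pos: [0.5729, -0.0392, 0.1892]
orientation: [-0.45, -0.545, -0.451, 0.545]
wrist_force: [-4.7, 1.5, -0.5]
finger_gap: 0.0086
```

```bash
python3 - <<'E'
from h import *
st=get_state();print(st["tcp_pos"],st["finger_gap"],st["wrist_force"],st["ft_torque"],st["clock"])
im=read_camera("wrist"); a=im[:,:,::-1]
b=read_camera("side")[150:390,250:500,::-1]
cv2.imwrite("pics/m5.png",np.hstack([cv2.resize(a,(400,300)),cv2.resize(b,(312,300))]))
E
```

```text
[ 0.5729 -0.0392  0.1892] 0.008564681855511106 [-4.6797  1.4935 -0.4739] [0.5052 1.1371 0.0607] 10.7
```

View pics/m5.png

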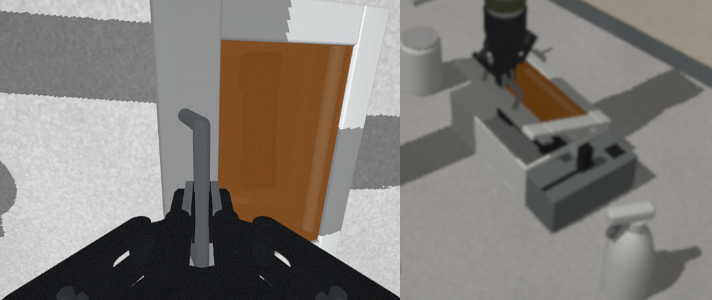

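Emit:
{"method": "step_arm", "body": {
  "targets": [
    [[0, 0, 0], [-0.67, 0.48, 0], 0],
    [[0, 0, 0], [-0.64, 0.5, 0], 0],
    [[0, 0, 0], [-0.62, 0.54, 0], 0],
    [[0, 0, 0], [-0.6, 0.56, 0], 0],
    [[0, 0, 0], [-0.57, 0.59, 0], 0],
    [[0, 0, 0], [-0.55, 0.61, 0], 0],
    [[0, 0, 0], [-0.52, 0.63, 0], 0],
    [[0, 0, 0], [-0.49, 0.66, 0], 0],
    [[0, 0, 0], [-0.46, 0.67, 0], 0],
    [[0, 0, 0], [-0.43, 0.7, 0], 0]
  ]
}}

```text
clock: 11.8
tcp_pos: [0.6312, -0.0502, 0.2474]
orientation: [0.45, 0.545, 0.45, -0.545]
wrist_force: [-8.2, 3.2, 10.1]
finger_gap: 0.0081
```

Emit:
{"method": "step_arm", "body": {
  "targets": [
    [[0, 0, 0], [0, 0, 0], 0],
    [[0, 0, 0], [0, 0, 0], 0],
    [[0, 0, 0], [0, 0, 0], 0],
    [[0, 0, 0], [0, 0, 0], 0],
    [[0, 0, 0], [0, 0, 0], 0],
    [[0, 0, 0], [0, 0, 0], 0],
    [[0, 0, 0], [0, 0, 0], 0],
    [[0, 0, 0], [0, 0, 0], 0],
    [[0, 0, 0], [0, 0, 0], 0],
    [[0, 0, 0], [0, 0, 0], 0]
  ]
}}

```text
clock: 12.8
tcp_pos: [0.6316, -0.0502, 0.2476]
orientation: [0.451, 0.546, 0.45, -0.545]
wrist_force: [-8.8, 3.2, 10.3]
finger_gap: 0.0085
```

```bash
python3 - <<'E'
from h import *
st=get_state();print(st["tcp_pos"],st["finger_gap"],st["wrist_force"],st["ft_torque"],st["clock"])
p=np.array([.628,-.047,-.19])
g=st["tcp_pos"]+q2R(st["orientation"])@[-hold_point_z,0,0]
h=box(p,[[.1,0,.1005]])[0]; v=g-h; bx=np.cos(.19)*v[0]-np.sin(.19)*v[1]
print("angle deg",np.degrees(np.arctan2(v[2],-bx))-14.48,"r",np.hypot(bx,v[2]))
a=read_camera("wrist")[:,:,::-1]; b=read_camera("side")[150:390,250:500,::-1]; c=read_camera("scene")[120:390,200:420,::-1]
cv2.imwrite("pics/m6.png",np.hstack([cv2.resize(b,(400,384)),cv2.resize(c,(313,384))])); cv2.imwrite("pics/w6.png",a)
# expected lid front corners at 45 deg, seen from side and scene
for th in (40,45,50):
    t=np.radians(th); x=.1-.2*np.cos(t)+.012*np.sin(t); z=.1005+.2*np.sin(t)+.012*np.cos(t)
    P=box(p,[[x,.13,z],[x,-.13,z]])
    print(th,(proj(cam("side"),P)-[250,150])*1.6,(proj(cam("scene"),P)-[200,120])*1.42)
print([(d["p"],d["extent"]) for d in find_in("side","lock_top")][:2])
E
```

```text
[ 0.6316 -0.0502  0.2476] 0.00850037142428622 [-8.8172  3.2355 10.2781] [0.7624 1.8679 0.0312] 12.8
angle deg 45.4846719647541 r 0.1915615169160022
40 [[ 88.6034  33.4193]
 [194.1546 128.3614]] [[179.5825 128.5045]
 [129.3573  55.5326]]
45 [[ 95.4201  24.0011]
 [202.0414 117.9733]] [[170.551  121.2799]
 [121.704   49.1435]]
50 [[102.8439  14.9563]
 [210.5115 107.913 ]] [[160.5307 114.7925]
 [113.3098  43.3847]]
[(0.76, [384.7, 264.7, 19.5, 22.7])]
```

View pics/m6.png

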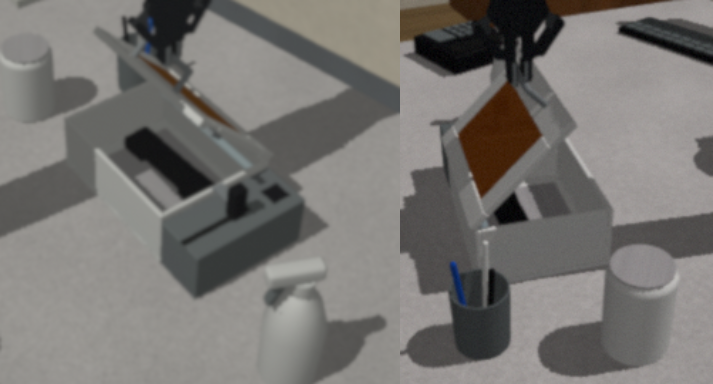

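View pics/w6.png

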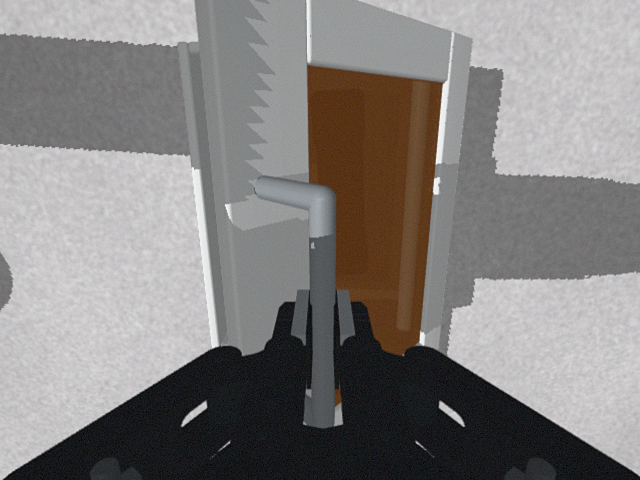

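```bash
python3 - <<'E'
from workcell import *
print(hand_in()); s=get_state(); print(s["clock"],s["tcp_pos"],s["finger_gap"],s["wrist_force"])
E
```

```text
the job is handed in; nothing more can be done
None
the job is handed in; nothing more can be done
```

I slid the lock to its end stop, lifted the lid by its bar handle to about 45°, and handed the job in at about 13 s with the gripper still holding it. `hand_in()` gives no verdict, so the result below rests on my own last checks.

- **Lock:** I pushed it with closed fingers until the wrist force rose to about 12 N at the stop. The side picture afterwards put the grip within 1 pixel of the predicted end-stop position. A second look after lifting found it in about the same place.
- **Lid angle:** From the arm's pose it came to 45.5°. By eye, the lid corners read 42–45° in the scene camera and close to 45° in the side camera.
- **Grip:** The finger gap stayed at about 8.5 mm on the 10 mm bar at a 40 N setting. The pose was steady over the last second, apart from a 0.4 mm shift, with a residual wrist force of about 14 N.
- **Other things on the desk:** In the last pictures the spray, wipes, pen cup and handset all looked undisturbed, and nothing was touching the lid.
- **Mismatches:**
  - In the first wrist picture the handle ends were up to 17 pixels off the fitted box model. A closer picture before the grasp agreed to about 7 pixels at the ends and 1 pixel at the middle.
  - The arc radius at the end came out 3.5 mm larger than the nominal 188 mm.

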